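# Shift the jar mill's gear lever into the marked slot of its H gate

## Robot

A 6-joint arm with a two-finger parallel gripper is mounted at the origin on a cart in front of the work surface, level with it; the furniture and walls round the work are solid. World frame = base frame: x ahead of the robot, y to its left, z up, the work surface at z = 0. Lengths are in m, angles in degrees, forces in N, time in s.
With the tool pointing down it reaches from about 0.375 to 0.9 m from the base axis. Payload 3.1 kg.
Tool frame: the origin (TCP) lies between the finger pads; the fingertips stand 19 mm ahead of it and the grasp point (between the pads) is the TCP; z points along the fingers, x is the direction in which the jaws open and shut, and the axes are right-handed (so a half turn about z gives the same grasp; the last joint's range is limited). The gripper opens to 87 mm and grips with 3 to 60 N. Pads are 19 mm wide; open, the fingers measure 117 mm over their backs; the gripper's body (75 mm by 190 mm) begins 51 mm behind the grasp point.
Start: joints at [60.762, 30.224, 82.088, -0, 67.689, -10.227], TCP at [0.204, 0.591, 0.242] pointing down, gripper open.
Joint ranges: [-176.69, 176.69], [-43.24, 126.21], [12.49, 139.97], [-82, 262], [0, 151.66], [-163.58, 163.58]. Speed limits (degrees/s): [159.86, 159.86, 180, 180, 180, 180].

## Interface

Orientations are given as a 3x3 rotation matrix whose columns are the frame's x, y, z axes.
In Python, from rig import read_state, capture, camera_info, hand_in, spot_in, silhouettes gives the robot as it stands.
- The arm moves only by the shell command python3 -m jog 'ROWS'. ROWS is text: rows parted by semicolons, each of 7 numbers parted by spaces: the shift along the tool's x, y, z in m, then the turn, a rotation vector about the tool's x, y, z in degrees, then the opening, from 0 (shut) to 1 (fully open). A call has 1 to 8 rows; each row is the pose to reach, as a shift and turn from the pose commanded when the call began, along the tool's axes at that moment; what a row does not reach only later rows make up. A row lasts 1/8 s, in which the tool goes at most 62.5 mm and 10.7 degrees, less where a joint would pass 70% of its speed; a pose out of reach is approached as far as the arm can. A call with a gripper value outside its range is refused whole. The fingers move at their own pace and stop on an object; the grip force is fixed at half the most. Time passes only in rows, so rows that repeat a pose let the fingers close. It gives the time, the measured TCP pose, the force and the opening at its end, in the units of the state.
- read_state(): the state, without advancing time (a new reading comes with each control period).
- capture(name): name is "scene" or "side" or "wrist"; returns (picture, depth): 384x512x3 uint8, red, green, blue; 384x512 float32, m along the optical axis (not along the pixel's ray), 0 where there is no reading.
- camera_info(name): a dict with "vfov" (degrees; the focal length in pixels is half the picture's height over the tangent of half this angle, whatever the lens; pixels are square), "cx", "cy" (the principal point, pixels), "R" (3x3) and "t" (3): a world point X has camera coordinates R X + t; the wrist camera has in their place "tool_from_camera" (4x4, takes a point from camera to tool coordinates, whose origin is the TCP and whose axes are the tool frame's). Camera axes: x right, y down, z forward; pixel columns grow to the right and rows downward; lengths in m; the calibration is good to about 2 mm. A picture is of the moment at which its call begins: read the wrist's pose just before it. camera_info takes no time and is no camera call.
- hand_in(): hands the job in, once; it reports no verdict.
Trained networks look in the newest picture that a camera, given by its name, has taken for a name from the list of things; names that differ only in an ending like _2 or _b are one class to them, and where a whole thing is asked for, a point or a joint stands for the part that bears it (a point fixed in the world has none). Each returns a list of dicts, best first, with "score" (0 to 1); they miss things now and then, are a little off and sometimes report something else, mostly with a low value. They report only what shows in the picture. A call takes as long as a camera call.
- spot_in(label, camera): "centre" ([x, y, z] in m, in world coordinates, good to about 4 mm: the middle of the surface that is visible of it).
- silhouettes(label, camera): "region" (384x512 bool, what is visible of it).
The state is a dict: "time_s": time; "joint_positions": joint angles; "qvel": joint speeds; "tau": joint torques, N m; "position": TCP position; "tcp_rot": TCP orientation; "force": force on the tool from outside, world axes, zero at the start; "moment": the same for the moment, N m; "opening": opening from 0.0 (shut) to 1.0 (fully open).
Only numpy, scipy, OpenCV 4.12 (cv2) and the standard library are available. Lean on these libraries where they do the work, as an engineer would, in place of code of your own. Each camera call takes 0.05 s, during which the arm holds its last target.

## Task

Put the jar mill's gear lever into the slot marked by the tall, broad-headed index pin. Push the lever's black ball knob with the fingertips out of the middle parking slot, across the gate and fully home to the end of the marked slot, without going into any other corner slot on the way. Only push it, never grip or force it; leave the bottles, tape and pen round the mill where they are, and finish clear of everything.

Things in the scene. Friction and masses are not known exactly. Their poses are not given: they have to be found in the camera images.
- mill: Bench jar mill, fixed: grey gearbox 168 x 180 x 90 mm (x, y, z), behind it a low bed of two black rollers (to x = +208 mm, 80 mm high). Origin on the worktop under the gearbox's centre; x points to the rollers (away from the robot, save for the mill's yaw), y to the left, z up.
- gate (a point): Centre of the aluminium gate plate's top (150 x 150 mm, 100 mm above the worktop, axes as the mill's). Dark slots 16 mm wide: a cross channel along y, 72 mm long, through this point; at each of its ends (y = +/-28 mm) a corner slot to +x and one to -x; in the middle a parking slot to -x only. All five end 32 mm from this point in x. Their walls hold the lever's stem, 12 mm thick.
- pivot (a point): Point about which the lever tilts, on the mill's vertical axis 6 mm above the worktop; the knob's centre stays 180 mm from it. The lever starts in the parking slot, anywhere from its end to half-way out. It moves at a push of 1 to 3 N on the knob, stays where it is left (no springs or detents) and stops against the slot walls.
- knob_center (a point): Centre of the black ball knob, 48 mm in diameter, on the steel lever: 186 mm above the worktop with the lever upright, about 172 mm in a corner. In the mill's frame it is at about x = 0 in the cross channel (4 mm play), x = -48 mm at the end of the parking slot, and x = +/-47 mm, y = +/-54 mm when fully home in a corner slot.
- index_pin: Mushroom-shaped dark steel pin, head 28 mm wide, 26 mm tall, fixed on one of the gate plate's four corners (mill frame x = +/-55, y = +/-57 mm), at the outer end of the corner slot that it marks: its x and y have the signs of that slot. Origin at the centre of its foot, 100 mm above the worktop. The other three corners have only a low plug, 12 mm wide, 4 mm tall.
- amber_bottle: Stoppered amber reagent bottle, 56 mm diameter, 109 mm tall, loose, standing to the left of the mill; to be left alone. Origin at the centre of its foot.
- white_bottle: White plastic bottle with screw cap, 52 mm diameter, 100 mm tall, loose, standing to the right of the mill; to be left alone. Origin at the centre of its foot.
- tape: Roll of tan label tape, 72 mm diameter, 18 mm tall, loose, lying flat in front of the mill; to be left alone. Origin at the centre of its underside.
- pen: Marker pen, 139 mm long, 16 mm thick, loose, lying in front of the mill; to be left alone. Origin at the middle of its underside.

How it is judged (in metres and radians):
On the way:
1. the lever has been pushed out of the parking slot into the cross channel (x of knob_center in the frame of mill above -0.012 m), for 0.1 s.
At the end, for the whole second after the job is handed in: The lever is at rest in the slot marked by the index pin, fully home: in the mill's frame the knob's centre is on the pin's side of both axes, more than 41 mm out in x (about 47 mm at the stop) and more than 42 mm out in y (((x of index_pin in the frame of mill above 0.03 m and y of index_pin in the frame of mill above 0.03 m and x of knob_center in the frame of mill above 0.041 m and y of knob_center in the frame of mill above 0.042 m) or (x of index_pin in the frame of mill above 0.03 m and y of index_pin in the frame of mill below -0.03 m and x of knob_center in the frame of mill above 0.041 m and y of knob_center in the frame of mill below -0.042 m) or (x of index_pin in the frame of mill below -0.03 m and y of index_pin in the frame of mill above 0.03 m and x of knob_center in the frame of mill below -0.041 m and y of knob_center in the frame of mill above 0.042 m) or (x of index_pin in the frame of mill below -0.03 m and y of index_pin in the frame of mill below -0.03 m and x of knob_center in the frame of mill below -0.041 m and y of knob_center in the frame of mill below -0.042 m)) and linear speed of shift below 0.01 m/s); the robot touches nothing.
It fails at once if the lever is pushed into a corner slot that is not the marked one (knob more than 28 mm into it) ((x of knob_center in the frame of mill above 0.028 m and y of knob_center in the frame of mill above 0.03 m and not (x of index_pin in the frame of mill above 0.03 m and y of index_pin in the frame of mill above 0.03 m)) or (x of knob_center in the frame of mill above 0.028 m and y of knob_center in the frame of mill below -0.03 m and not (x of index_pin in the frame of mill above 0.03 m and y of index_pin in the frame of mill below -0.03 m)) or (x of knob_center in the frame of mill below -0.028 m and y of knob_center in the frame of mill above 0.03 m and not (x of index_pin in the frame of mill below -0.03 m and y of index_pin in the frame of mill above 0.03 m)) or (x of knob_center in the frame of mill below -0.028 m and y of knob_center in the frame of mill below -0.03 m and not (x of index_pin in the frame of mill below -0.03 m and y of index_pin in the frame of mill below -0.03 m))).
It fails at once if the lever is gripped or forced with more than 35 N (contact force between the fingers and shift above 35 N).
It fails at once if a bottle, the tape or the pen round the mill is moved more than 30 mm or lifted (distance of any of amber_bottle, white_bottle, tape, pen from where it was at the start of the episode above 0.03 m).
It fails at once if a bottle is knocked over (angle between any of amber_bottle, white_bottle's own z axis and vertical above 0.5 rad).
It also fails if it takes over 42 s, if anything falls off the work surface, if the arm or the gripper's body presses on something with over 40 N, if the wrist force passes 120 N, or if a joint passes its speed limit or range.

## Working session

There is one attempt and no reset: what is moved stays moved. The work goes in short steps, Python scripts to look and compute and a shell command to move; the robot and the scene stay as the last step left them, time stands still between calls to the robot, and variables do not carry over. Pictures are saved under pics/ and viewed, and the job is handed in when it is done.

```bash
mkdir -p pics; ls
python3 - <<'E'
from rig import *
import cv2,numpy as np
print(read_state())
for n in ["scene","side","wrist"]:
    p,d=capture(n); cv2.imwrite(f"pics/{n}0.png",p[:,:,::-1]); np.save(f"{n}_d.npy",d)
    print(n,camera_info(n))
    for l in ["knob_center","index_pin","mill"]:
        print(l,[(r['score'],np.round(r['centre'],4)) for r in spot_in(l,n)])
E
```

```text
pics
{'time_s': 0.0, 'joint_positions': array([ 6.07622930e+01,  3.02784079e+01,  8.21555245e+01,  8.99714843e-04,
        6.76870161e+01, -1.02266389e+01]), 'qvel': array([ 0.10214334, -0.03245074, -0.04613237, -0.00396047, -0.0376744 ,
        0.04706896]), 'tau': array([-9.60267171e-04, -4.40041208e+01, -1.76588649e+01,  6.33636047e-02,
        5.83223195e-02, -1.47440624e-04]), 'position': array([0.20322169, 0.59032654, 0.24058234]), 'tcp_rot': array([[ 3.25755366e-01,  9.45453517e-01, -1.04373549e-03],
       [ 9.45451816e-01, -3.25756806e-01, -1.83491972e-03],
       [-2.07483524e-03, -3.89066667e-04, -9.99997772e-01]]), 'force': array([-0.5620138 , -0.33709736, -0.08366667]), 'moment': array([-0.0213628 ,  0.00258132, -0.02080603]), 'opening': 1.0024973904000618}
scene {'vfov': 47.222689219631256, 'cx': 258.37503309299916, 'cy': 187.56035793275026, 'R': array([[ 0.61698117, -0.78695266,  0.00630379],
       [-0.58076812, -0.46070606, -0.67116192],
       [ 0.53107685,  0.41043323, -0.74128398]]), 't': array([-0.25561692,  0.41889743,  0.86954748])}
knob_center [(0.84, array([0
[... 353 characters left out ...]
032 ]]), 't': array([-0.36025341,  0.30427095,  0.82663928])}
knob_center [(0.75, array([0.5071, 0.0554, 0.1859]))]
index_pin [(0.68, array([ 0.5878, -0.0022,  0.1254]))]
mill [(0.91, array([0.5451, 0.0089, 0.0781]))]
wrist {'vfov': 62.05528121590058, 'cx': 252.54930236595825, 'cy': 193.3697905308225, 'tool_from_camera': array([[ 9.99999797e-01,  2.98357828e-04, -5.63759096e-04,
        -7.34214846e-04],
       [-1.19196987e-04,  9.55697481e-01,  2.94350660e-01,
        -8.09249307e-02],
       [ 6.26604972e-04, -2.94350533e-01,  9.55697322e-01,
        -1.43727078e-01],
       [ 0.00000000e+00,  0.00000000e+00,  0.00000000e+00,
         1.00000000e+00]])}
knob_center []
index_pin []
mill []
```

View pics/scene0.png

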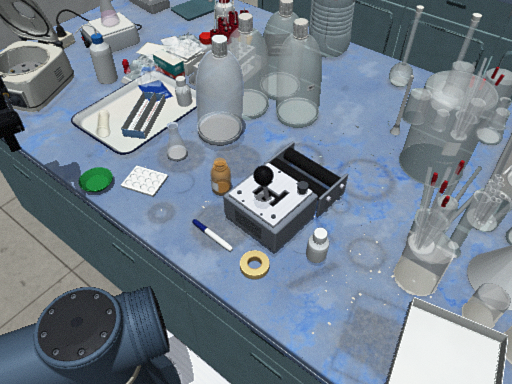

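View pics/side0.png

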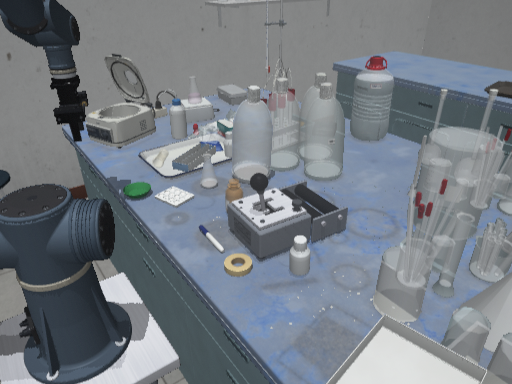

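```bash
cat > h.py <<'E'
import numpy as np,cv2
from rig import *
def K(ci):
    f=192/np.tan(np.radians(ci['vfov']/2)); return f,ci['cx'],ci['cy']
def cloud(d,ci):
    f,cx,cy=K(ci); v,u=np.mgrid[0:384,0:512]
    c=np.stack([(u-cx)/f*d,(v-cy)/f*d,d],-1)
    w=(c-ci['t'])@ci['R']; w[d<=0]=np.nan; return w
def proj(X,ci):
    f,cx,cy=K(ci); c=np.atleast_2d(X)@ci['R'].T+ci['t']; return np.stack([f*c[:,0]/c[:,2]+cx,f*c[:,1]/c[:,2]+cy],-1)
E
python3 - <<'E'
from h import *
for n in ["scene","side"]:
    ci=camera_info(n); d=np.load(n+"_d.npy"); w=cloud(d,ci)
    im=cv2.imread(f"pics/{n}0.png")
    g=im.min(axis=2)
    sel=(w[...,2]>.09)&(w[...,2]<.112)&(np.abs(w[...,0]-.55)<.15)&(np.abs(w[...,1]-.02)<.15)
    P=w[sel]; print(n,len(P),np.median(P,0))
    (c,s,a)=cv2.minAreaRect((P[:,:2]*1000).astype(np.float32)); print(c,s,a)
    # knob sphere fit
    r=silhouettes("knob_center",n)[0]['region']
    Q=w[r&(w[...,2]>.14)]; 
    from scipy.optimize import least_squares
    s=least_squares(lambda c:np.linalg.norm(Q-c,axis=1)-.024,Q.mean(0),loss='soft_l1',f_scale=.002); print("knob",s.x,len(Q))
    x0,y0=(205,130) if n=="scene" else (210,160)
    cv2.imwrite(f"pics/{n}0z.png",cv2.resize(im[y0:y0+130,x0:x0+160],None,fx=4.5,fy=4.5,interpolation=cv2.INTER_CUBIC))
    for l in ["amber_bottle","white_bottle","tape","pen"]:
        print(l,[(r['score'],np.round(r['centre'],4)) for r in spot_in(l,n)][:2])
E
```

```text
scene 2598 [0.51966164 0.04375768 0.09859213]
(532.7377319335938, 11.898681640625) (270.42791748046875, 158.74510192871094) 85.11087799072266
knob [0.51081892 0.06309935 0.182238  ] 338
amber_bottle [(0.56, array([0.5247, 0.2168, 0.0692]))]
white_bottle [(0.94, array([ 0.504 , -0.1096,  0.061 ]))]
tape [(0.77, array([ 0.3878, -0.0022,  0.0196]))]
pen [(0.59, array([0.393 , 0.1313, 0.0123]))]
side 1920 [0.52357145 0.04320462 0.09940031]
(534.3939208984375, 11.671875) (265.91741943359375, 162.14987182617188) 85.44308471679688
knob [0.51175813 0.06351359 0.18247219] 271
amber_bottle [(0.61, array([0.5256, 0.2175, 0.071 ]))]
white_bottle [(0.85, array([ 0.5039, -0.1167,  0.0545]))]
tape [(0.72, array([ 0.3881, -0.0137,  0.0182]))]
pen [(0.59, array([0.3948, 0.1242, 0.0187]))]
```

View pics/scene0z.png

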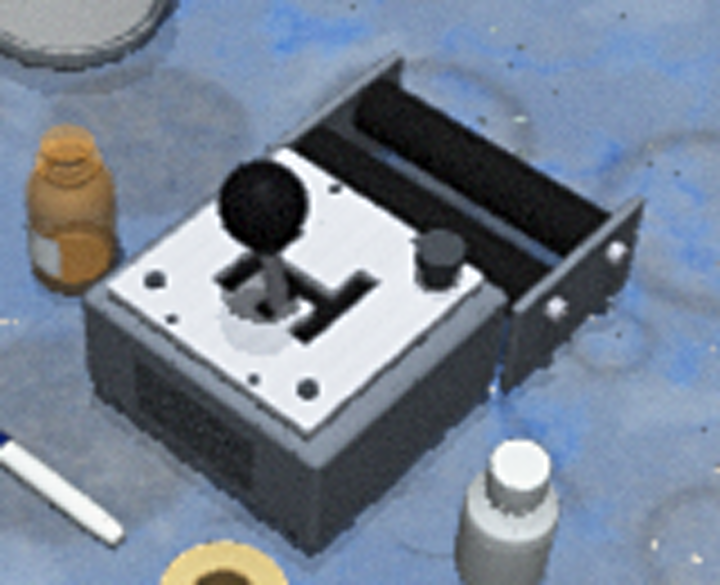

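View pics/side0z.png

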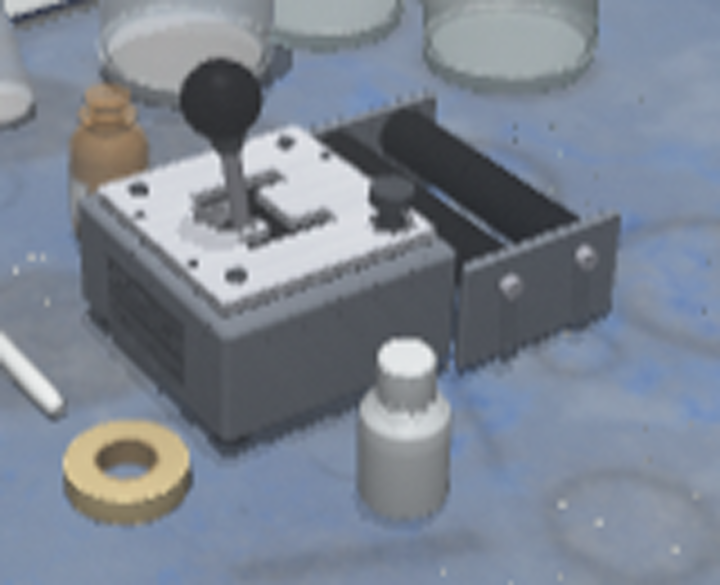

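```bash
cat >> h.py <<'E'
def M(p):
    x,y,a=p; c,s=np.cos(a),np.sin(a)
    return np.array([[c,-s,x],[s,c,y],[0,0,1]])
def w2(p,xy,z): # mill xy -> world
    q=np.c_[np.atleast_2d(xy),np.ones(len(np.atleast_2d(xy)))]@M(p).T; q[:,2]=z; return q
def toM(p,X): 
    return (np.linalg.inv(M(p))@[X[0],X[1],1])[:2]
E
python3 - <<'E'
from h import *
from scipy.optimize import least_squares
zc={"scene":np.array([[108,293],[283,150],[487,275],[310,435]])/4.5+[205,130],
"side":np.array([[100,190],[290,127],[440,238],[228,310]])/4.5+[210,160]}
mc=np.array([[-75,75],[75,75],[75,-75],[-75,-75]])/1000
def res(p,ns): return np.concatenate([(proj(w2(p,mc,.1),camera_info(n))-zc[n]).ravel() for n in ns])
for ns in (["scene"],["side"],["scene","side"]):
    s=least_squares(res,[.55,.02,.1],x_scale=[.01,.01,.1],args=(ns,)); print(ns,s.x,np.degrees(s.x[2]),np.abs(s.fun).max())
p=s.x; np.save("mill.npy",p)
print("knob mill",toM(p,[.511,.063]),"pin",toM(p,[.5878,-.0022]))
for a in [(.5247,.2168),(.504,-.112),(.388,-.008),(.394,.128)]: print(toM(p,a))
for n in zc:
    im=cv2.imread(f"pics/{n}0.png"); im=cv2.resize(im,None,fx=3,fy=3,interpolation=cv2.INTER_CUBIC)
    ci=camera_info(n)
    def L(pts,col):
        q=(proj(pts,ci)*3+1).astype(int); cv2.polylines(im,[q.reshape(-1,1,2)],True,col,1)
    L(w2(p,mc,.1),(0,0,255))
    L(w2(p,np.array([[.008,.036],[.008,-.036],[-.008,-.036],[-.008,.036]]),.1),(0,255,0))
    for y in(-.028,.028): L(w2(p,np.array([[.032,y-.008],[.032,y+.008],[-.032,y+.008],[-.032,y-.008]]),.1),(255,0,0))
    L(w2(p,np.array([[.055,-.057],[.06,-.057]]),.126),(0,0,255))
    x0,y0=(205,130) if n=="scene" else (210,160)
    cv2.imwrite(f"pics/{n}_fit.png",im[y0*3:y0*3+390,x0*3:x0*3+480])
E
```

```text
['scene'] [ 0.53701765  0.05677233 -0.06328271] -3.6258321259122206 0.5307756794021543
['side'] [ 0.53891383  0.05520861 -0.06680933] -3.8278924615979304 1.3544969745028368
['scene', 'side'] [ 0.53801593  0.05617492 -0.06464508] -3.703890140715519 1.4466160702745299
knob mill [-0.0274004   0.00506559] pin [ 0.05345111 -0.05503694]
[-0.02366451  0.15942936]
[-0.02308077 -0.17002108]
[-0.14555688 -0.07373192]
[-0.14835502  0.06237161]
```

```bash
python3 -c "
import cv2,numpy as np
cv2.imwrite('pics/fit.png',np.vstack([cv2.imread('pics/scene_fit.png'),cv2.imread('pics/side_fit.png')])[:, :])"
```

```text
(no output)
```

View pics/scene_fit.png

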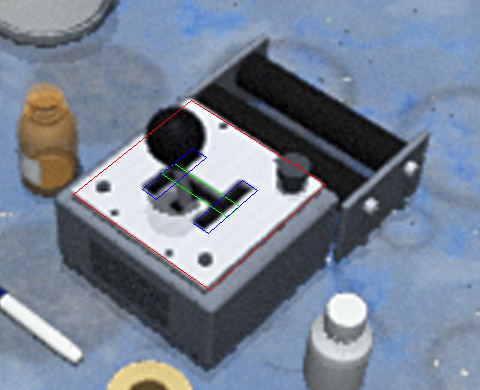

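View pics/side_fit.png

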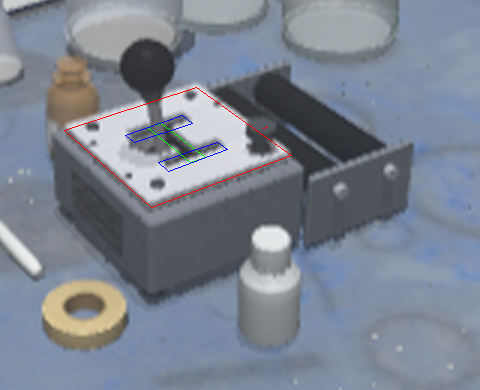

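Run:
```python
from h import *
a=np.array([.204,.591]);b=np.array([.448,.062]);L=np.linalg.norm(b-a);u=(b-a)/L;nn=np.array([-u[1],u[0]])
for n in ["scene","side"]:
    w=cloud(np.load(n+"_d.npy"),camera_info(n)).reshape(-1,3)
    for t in range(0,70,10):
        s=(w[:,:2]-a)@u; q=(w[:,:2]-a)@nn
        k=(s>t/100)&(s<t/100+.1)&(abs(q)<.16)&(w[:,2]<.3)
        print(n,t,k.sum(),np.nanmax(np.r_[w[k][:,2],0]))
    k=(w[:,0]>.42)&(w[:,0]<.75)&(abs(w[:,1]-.05)<.2)&(w[:,2]>.2); print("around mill high",k.sum(), w[k].mean(0) if k.sum() else '')
p=np.load("mill.npy")
R=np.array([[.3258,.9455],[.9455,-.3258]])
d=b-a; print("tool shift",R.T@d, "turn", np.degrees(np.arctan2(.9455,.3258)-(np.pi/2+p[2])))
```

```text
scene 0 2321 0.29993846574495564
scene 10 2496 0.024649656763904258
scene 20 3337 0.014799667990199208
scene 30 4318 0.01608652073704191
scene 40 5611 0.11076258959406146
scene 50 5961 0.20602057056762987
scene 60 5330 0.20779698262354945
around mill high 110 [0.50764364 0.06117467 0.20349618]
side 0 1386 0.29995928330687593
side 10 1709 0.025296174986402346
side 20 2419 0.015342965855534903
side 30 2894 0.01309952134635773
side 40 3618 0.11108861950025004
side 50 3989 0.2055015418558324
side 60 4374 0.2082541016356262
around mill high 66 [0.50812192 0.05842396 0.20413476]
tool shift [-0.4206743  0.4030502] turn -15.30901566722858
```

```bash
python3 -m jog '-0.03 0.03 0 0 0 -5 0; -0.08 0.075 0 0 0 -10 0; -0.12 0.115 0 0 0 -15.3 0; -0.16 0.155 0 0 0 -15.3 0; -0.20 0.195 0 0 0 -15.3 0; -0.24 0.235 0 0 0 -15.3 0; -0.28 0.27 0 0 0 -15.3 0; -0.32 0.307 0 0 0 -15.3 0'
cat >> h.py <<'E'
def st():
    s=read_state(); p=np.load("mill.npy"); R=s['tcp_rot']
    print('t',round(s['time_s'],2),'mill xy mm',np.round(toM(p,s['position'])*1000,1),'z',round(s['position'][2],4),'yaw err',np.degrees(np.arctan2(R[1,0],R[0,0])-np.pi/2-p[2]).round(2),'tilt z',np.round(R[:,2],3),'F',np.round(s['force'],1),'op',round(s['opening'],2))
    return s
def knob(n):
    p=np.load("mill.npy"); ci=camera_info(n); _,d=capture(n); w=cloud(d,ci)
    r=silhouettes("knob_center",n)
    if not r: print(n,'none');return
    Q=w[r[0]['region']&(w[...,2]>.14)]
    from scipy.optimize import least_squares
    s=least_squares(lambda c:np.linalg.norm(Q-c,axis=1)-.024,np.nanmean(Q,0)-[.0,0,.01],loss='soft_l1',f_scale=.002)
    print(n,'knob mill mm',np.round(toM(p,s.x)*1000,1),'z',s.x[2].round(4),r[0]['score'],len(Q))
E
python3 -c "
from h import *
st()"
```

```text
time_s: 2.1
position: [0.3903, 0.1868, 0.2419]
tcp_rot: [[0.065, 0.998, 0.001], [0.998, -0.065, 0.0], [0.0, 0.001, -1.0]]
force: [0.4, 0.6, -0.1]
opening: 0.172
t 2.1 mill xy mm [-155.9  120.8] z 0.2419 yaw err 0.0 tilt z [ 0.001  0.    -1.   ] F [ 0.4  0.6 -0.1] op 0.17
```

```bash
python3 -m jog '-0.05 0.03 0 0 0 0 0; -0.09 0.06 0 0 0 0 0; -0.119 0.071 0 0 0 0 0; -0.119 0.071 0.03 0 0 0 0; -0.119 0.071 0.06 0 0 0 0; -0.119 0.071 0.06 0 0 0 0' >/dev/null
python3 - <<'E'
from h import *
st(); p,d=capture("side"); cv2.imwrite("pics/side1.png",cv2.resize(p[120:300,180:400,::-1],None,fx=3,fy=3)); knob("side")
p,d=capture("wrist"); cv2.imwrite("pics/wrist1.png",p[:,:,::-1]); st()
E
```

```text
t 2.85 mill xy mm [-87.1   3.1] z 0.1802 yaw err -0.04 tilt z [-0.005  0.001 -1.   ] F [-0.2 -0.5  0.7] op 0.01
side knob mill mm [-35.4 -22.1] z 0.1596 0.73 112
t 3.05 mill xy mm [-84.7   3.4] z 0.1827 yaw err 0.02 tilt z [ 0.003 -0.    -1.   ] F [-0.1 -0.4  0. ] op 0.0
```

View pics/side1.png

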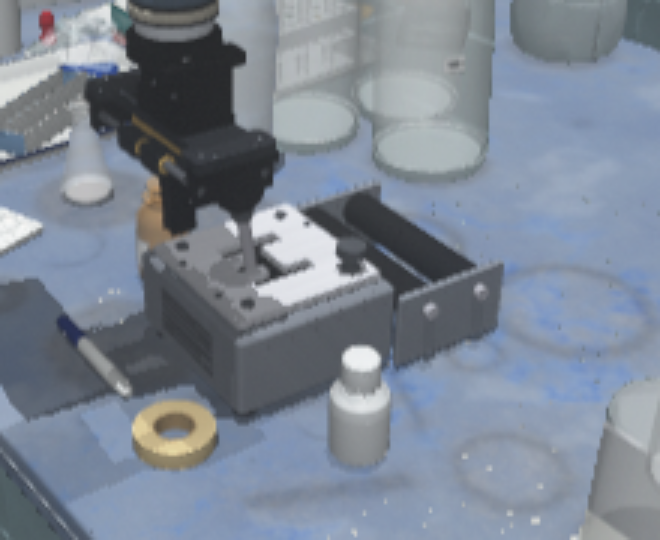

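View pics/wrist1.png

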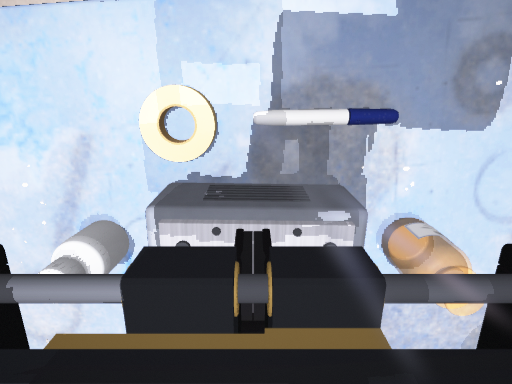

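```bash
python3 -m jog '-0.003 0.006 0 0 0 0 0; -0.003 0.012 0 0 0 0 0; -0.003 0.018 0 0 0 0 0; -0.003 0.024 0 0 0 0 0; -0.003 0.028 0 0 0 0 0;-0.003 0.032 0 0 0 0 0' | grep force
python3 - <<'E'
from h import *
st(); knob("scene"); p,d=capture("scene"); cv2.imwrite("pics/s2.png",cv2.resize(p[100:270,180:380,::-1],None,fx=3,fy=3))
E
```

```text
force: [-3.0, 1.1, 1.5]
t 3.8 mill xy mm [-54.2   0.4] z 0.1813 yaw err 0.0 tilt z [-0.002  0.    -1.   ] F [-3.   1.1  1.5] op 0.01h.py:28: RuntimeWarning: Mean of empty slice
  s=least_squares(lambda c:np.linalg.norm(Q-c,axis=1)-.024,np.nanmean(Q,0)-[.0,0,.01],loss='soft_l1',f_scale=.002)
Traceback (most recent call last):
  File "h.py", line 28, in knob
    s=least_squares(lambda c:np.linalg.norm(Q-c,axis=1)-.024,np.nanmean(Q,0)-[.0,0,.01],loss='soft_l1',f_scale=.002)
ValueError: Initial guess is outside of provided bounds
```

```bash
python3 -m jog '0 0.003 0 0 0 0 0; 0 0.006 0 0 0 0 0; 0 0.009 0 0 0 0 0; 0 0.012 0 0 0 0 0; 0 0.012 0 0 0 0 0' | grep force
python3 - <<'E'
from h import *
st(); p,d=capture("scene"); cv2.imwrite("pics/s2.png",cv2.resize(p[100:270,180:380,::-1],None,fx=3,fy=3))
E
```

```text
force: [-1.4, -0.0, 1.2]
t 4.53 mill xy mm [-41.2   0.3] z 0.1816 yaw err -0.01 tilt z [ 0.001 -0.    -1.   ] F [-1.4 -0.   1.2] op 0.01
```

View pics/s2.png

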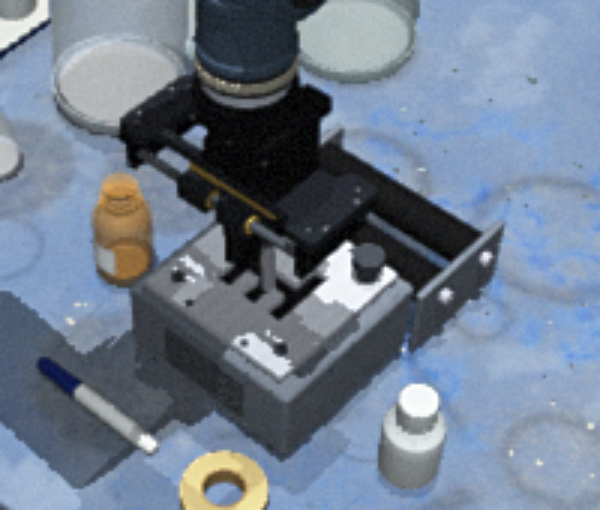

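```bash
for i in 1; do python3 -m jog '0 0.002 0 0 0 0 0; 0 0.004 0 0 0 0 0; 0 0.004 0 0 0 0 0' | grep -E "force|posi"; done; python3 -c "
from h import *
st()"
```

```text
position: [0.5007, 0.0589, 0.1816]
force: [-0.8, -0.6, 0.8]
t 4.95 mill xy mm [-37.5   0.3] z 0.1816 yaw err -0.01 tilt z [ 0. -0. -1.] F [-0.8 -0.6  0.8] op 0.0
```

```bash
python3 -m jog '0 0.002 0 0 0 0 0; 0 0.004 0 0 0 0 0; 0 0.004 0 0 0 0 0' | grep -E "force|posi";  python3 -c "
from h import *
st()"
```

```text
position: [0.5047, 0.0586, 0.1816]
force: [-1.5, -0.7, 0.9]
t 5.33 mill xy mm [-33.4   0.3] z 0.1816 yaw err -0.01 tilt z [ 0. -0. -1.] F [-1.5 -0.7  0.9] op 0.0
```

```bash
python3 -m jog '0 0.001 0 0 0 0 0; 0 0.002 0 0 0 0 0; 0 0.003 0 0 0 0 0; 0 0.003 0 0 0 0 0' | grep -E "force|posi";  python3 -c "
from h import *
st()"
```

```text
position: [0.5075, 0.0584, 0.1816]
force: [-1.8, 0.9, 1.2]
t 5.83 mill xy mm [-30.6   0.3] z 0.1816 yaw err -0.01 tilt z [ 0. -0. -1.] F [-1.8  0.9  1.2] op 0.01
```

```bash
python3 -m jog '0 -0.03 0 0 0 0 0; 0.03 -0.06 0 0 0 0 0; 0.08 -0.06 0 0 0 0 0; 0.12 -0.05 0 0 0 0 0; 0.12 -0.05 -0.02 0 0 0 0' | grep -E "force|posi";  python3 - <<'E'
from h import *
st(); 
for n in ["scene","side"]:
    p,d=capture(n); cv2.imwrite(f"pics/{n}3.png",cv2.resize(p[110:280,180:380,::-1],None,fx=3,fy=3))
    try: knob(n)
    except Exception as e: print(e)
E
```

```text
position: [0.466, 0.1838, 0.201]
force: [-0.6, -0.3, -0.1]
t 6.45 mill xy mm [-80.1 122.7] z 0.201 yaw err 0.2 tilt z [ 0.     0.001 -1.   ] F [-0.6 -0.3 -0.1] op 0.0
scene knob mill mm [2.6 4.7] z 0.1844 0.83 306
side knob mill mm [3.4 5.5] z 0.1843 0.57 268
```

View pics/scene3.png

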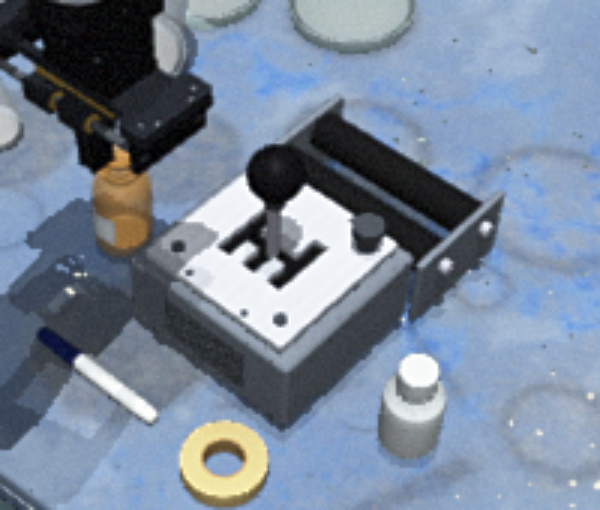

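View pics/side3.png

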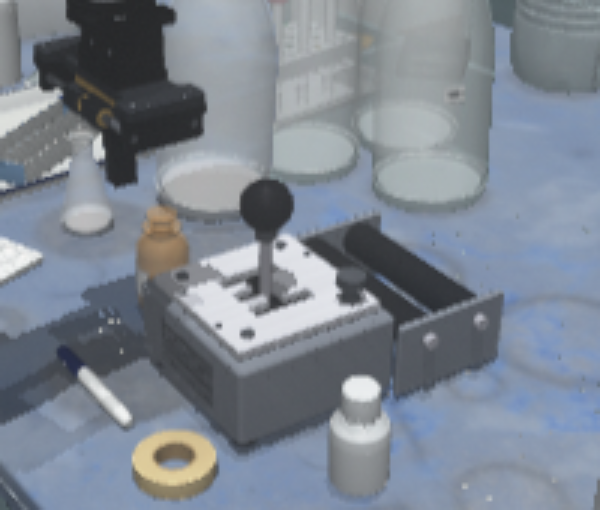

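```bash
python3 -m jog '-0.03 0.04 0 0 0 0 0; -0.055 0.082 0 0 0 0 0; -0.058 0.082 0.01 0 0 0 0; -0.058 0.082 0.02 0 0 0 0; -0.066 0.082 0.02 0 0 0 0; -0.072 0.082 0.02 0 0 0 0;-0.078 0.082 0.02 0 0 0 0;-0.078 0.082 0.02 0 0 0 0' | grep -E "force|posi";  python3 -c "
from h import *
st()"
```

```text
position: [0.5421, 0.098, 0.182]
force: [-0.7, 0.5, -0.2]
t 7.75 mill xy mm [ 1.4 42. ] z 0.182 yaw err -0.03 tilt z [ 0.001 -0.    -1.   ] F [-0.7  0.5 -0.2] op 0.01
```

```bash
python3 -m jog '-0.004 0 0 0 0 0 0; -0.008 0 0 0 0 0 0; -0.012 0 0 0 0 0 0; -0.016 0 0 0 0 0 0; -0.02 0 0 0 0 0 0; -0.024 0 0 0 0 0 0;-0.028 0 0 0 0 0 0;-0.028 0 0 0 0 0 0' | grep -E "force|posi";  python3 - <<'E'
from h import *
st(); 
for n in ["scene","side"]:
    p,d=capture(n); cv2.imwrite(f"pics/{n}4.png",cv2.resize(p[110:280,180:380,::-1],None,fx=3,fy=3))
    try: knob(n)
    except Exception as e: print(e)
E
```

```text
position: [0.5402, 0.07, 0.1815]
force: [-0.2, 0.6, 1.2]
t 8.75 mill xy mm [ 1.3 13.9] z 0.1815 yaw err -0.03 tilt z [-0. -0. -1.] F [-0.2  0.6  1.2] op 0.01
scene knob mill mm [  2.3 -20.1] z 0.1827 0.81 235
side knob mill mm [  2.5 -19.2] z 0.1829 0.69 281
```

View pics/scene4.png

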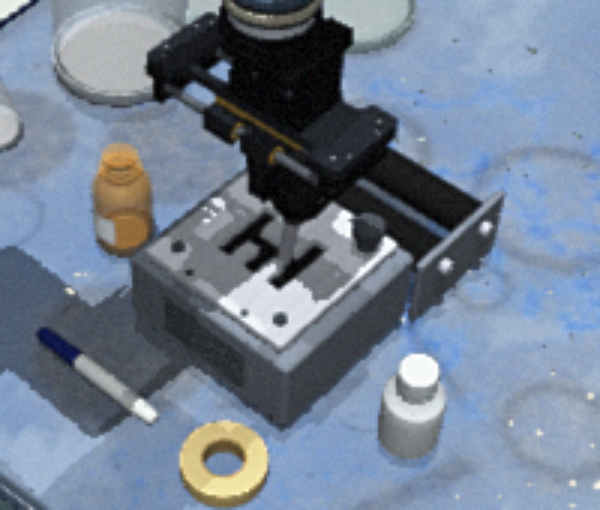

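```bash
python3 -m jog '-0.005 0 0 0 0 0 0; -0.01 0 0 0 0 0 0; -0.015 0 0 0 0 0 0; -0.02 0 0 0 0 0 0; -0.025 0 0 0 0 0 0; -0.029 0 0 0 0 0 0;-0.031 0 0 0 0 0 0;-0.031 0 0 0 0 0 0' | grep -E "force|posi";  python3 - <<'E'
from h import *
st(); 
for n in ["scene","side"]:
    try: knob(n)
    except Exception as e: print(e)
E
```

```text
position: [0.5382, 0.0395, 0.1815]
force: [1.0, 1.5, -1.3]
t 10.05 mill xy mm [  1.2 -16.7] z 0.1815 yaw err -0.02 tilt z [-0.  0. -1.] F [ 1.   1.5 -1.3] op 0.0
scene knob mill mm [  2.  -49.7] z 0.1762 0.72 243
side knob mill mm [  2.4 -48.5] z 0.1771 0.75 280
```

```bash
python3 -m jog '-0.002 0 0 0 0 0 0; -0.004 0 0 0 0 0 0; -0.005 0 0 0 0 0 0; -0.005 0 0 0 0 0 0' | grep -E "force|posi";  python3 - <<'E'
from h import *
st(); 
for n in ["scene","side"]:
    try: knob(n)
    except Exception as e: print(e)
E
```

```text
position: [0.5379, 0.0376, 0.1813]
force: [1.6, 12.6, -1.7]
t 10.75 mill xy mm [  1.1 -18.6] z 0.1813 yaw err -0.11 tilt z [ 0.     0.006 -1.   ] F [ 1.6 12.6 -1.7] op 0.0
scene knob mill mm [  1.9 -51.1] z 0.1761 0.73 249
side knob mill mm [  2.6 -50. ] z 0.1764 0.75 284
```

```bash
python3 -m jog '0.012 0 0 0 0 0 0; 0.03 0 0 0 0 0 0; 0.03 -0.035 0 0 0 0 0; 0.02 -0.062 0 0 0 0 0; -0.01 -0.062 0 0 0 0 0; -0.03 -0.062 0 0 0 0 0; -0.03 -0.05 0 0 0 0 0; -0.03 -0.045 0 0 0 0 0' | grep -E "force|posi";  python3 - <<'E'
from h import *
st(); 
for n in ["scene","side"]:
    p,d=capture(n); cv2.imwrite(f"pics/{n}5.png",cv2.resize(p[110:280,180:380,::-1],None,fx=3,fy=3))
    try: knob(n)
    except Exception as e: print(e)
E
```

```text
position: [0.4927, 0.0076, 0.1819]
force: [-0.0, -0.0, 0.8]
t 11.95 mill xy mm [-42.1 -51.4] z 0.1819 yaw err -0.0 tilt z [ 0.002 -0.    -1.   ] F [-0.  -0.   0.8] op 0.0
scene knob mill mm [ -1.9 -49.6] z 0.1721 0.59 38
side knob mill mm [  3.7 -49.9] z 0.1731 0.44 96
```

View pics/scene5.png

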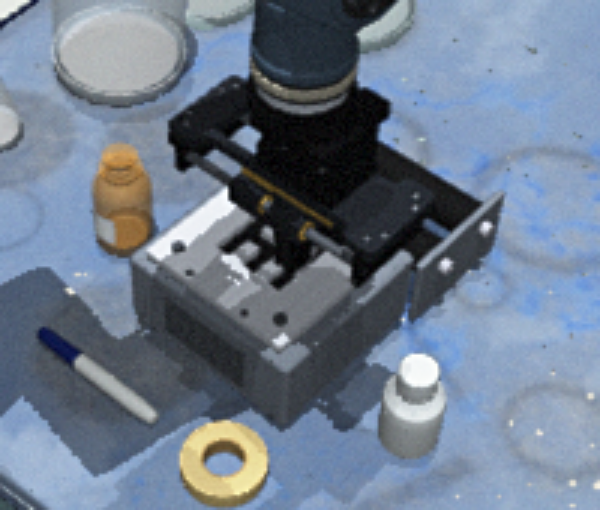

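Now push along +x into the marked slot: expect contact at finger x ≈ −32 and the stop near +13.

```bash
python3 -m jog '0 0.006 0 0 0 0 0; 0 0.012 0 0 0 0 0; 0 0.017 0 0 0 0 0; 0 0.022 0 0 0 0 0; 0 0.027 0 0 0 0 0; 0 0.032 0 0 0 0 0; 0 0.032 0 0 0 0 0' | grep -E "force|posi";  python3 - <<'E'
from h import *
st(); 
for n in ["scene","side"]:
    try: knob(n)
    except Exception as e: print(e)
E
```

```text
position: [0.5242, 0.0052, 0.1816]
force: [-0.6, 0.3, 0.1]
t 13.12 mill xy mm [-10.5 -51.8] z 0.1816 yaw err -0.02 tilt z [ 0.002 -0.    -1.   ] F [-0.6  0.3  0.1] op 0.01
scene knob mill mm [ 20.1 -49.5] z 0.1755 0.48 35
side knob mill mm [ 23.9 -49.6] z 0.1725 0.45 107
```

```bash
python3 -m jog '0 0.004 0 0 0 0 0; 0 0.008 0 0 0 0 0; 0 0.012 0 0 0 0 0; 0 0.016 0 0 0 0 0; 0 0.019 0 0 0 0 0; 0 0.021 0 0 0 0 0; 0 0.021 0 0 0 0 0' | grep -E "force|posi";  python3 - <<'E'
from h import *
st(); 
E
```

```text
position: [0.5443, 0.004, 0.1815]
force: [-2.3, 0.9, -1.4]
t 14.2 mill xy mm [  9.6 -51.7] z 0.1815 yaw err -0.01 tilt z [ 0.  0. -1.] F [-2.3  0.9 -1.4] op 0.01
```

```bash
python3 -m jog '0 0.002 0 0 0 0 0; 0 0.004 0 0 0 0 0; 0 0.004 0 0 0 0 0' | grep -E "force|posi";  python3 - <<'E'
from h import *
st(); 
E
```

```text
position: [0.5481, 0.0037, 0.1816]
force: [-1.5, 0.8, -1.1]
t 14.57 mill xy mm [ 13.5 -51.7] z 0.1816 yaw err -0.01 tilt z [ 0.  0. -1.] F [-1.5  0.8 -1.1] op 0.01
```

```bash
python3 -m jog '0 0.001 0 0 0 0 0; 0 0.002 0 0 0 0 0; 0 0.003 0 0 0 0 0; 0 0.003 0 0 0 0 0' | grep -E "force|posi";  python3 - <<'E'
from h import *
st(); 
E
```

```text
position: [0.5492, 0.0037, 0.1813]
force: [-5.9, 0.8, 0.5]
t 15.07 mill xy mm [ 14.6 -51.6] z 0.1813 yaw err 0.01 tilt z [-0.004  0.    -1.   ] F [-5.9  0.8  0.5] op 0.01
```

```bash
python3 -m jog '0 0.001 0 0 0 0 0; 0 0.002 0 0 0 0 0; 0 0.002 0 0 0 0 0' | grep -E "force|posi"; python3 -c "
from h import *
st()"; python3 -m jog '0 -0.02 0 0 0 0 0; 0 -0.05 0 0 0 0 0; 0 -0.09 0 0 0 0 0; 0 -0.11 -0.03 0 0 0 0; 0.05 -0.11 -0.07 0 0 0 0; 0.1 -0.11 -0.1 0 0 0 0; 0.15 -0.11 -0.1 0 0 0 0; 0.15 -0.11 -0.1 0 0 0 0'
python3 - <<'E'
from h import *
st(); 
for n in ["scene","side"]:
    p,d=capture(n); cv2.imwrite(f"pics/{n}6.png",cv2.resize(p[110:280,180:380,::-1],None,fx=3,fy=3))
    try: knob(n)
    except Exception as e: print(e)
    for l in ["amber_bottle","white_bottle","tape","pen"]:
        print(l,[(r['score'],np.round(r['centre'],4)) for r in spot_in(l,n)][:1])
E
```

```text
position: [0.5497, 0.0037, 0.1812]
force: [-7.8, 1.2, 2.8]
t 15.45 mill xy mm [ 15.1 -51.6] z 0.1812 yaw err 0.03 tilt z [-0.007  0.    -1.   ] F [-7.8  1.2  2.8] op 0.0
time_s: 16.45
position: [0.4549, 0.1632, 0.2831]
tcp_rot: [[0.06, 0.998, 0.007], [0.998, -0.06, 0.001], [0.002, 0.007, -1.0]]
force: [-0.0, -0.5, 0.2]
opening: 0.003
t 16.45 mill xy mm [-89.8 101.4] z 0.2831 yaw err 0.28 tilt z [ 0.007  0.001 -1.   ] F [-0.  -0.5  0.2] op 0.0
scene knob mill mm [ 47.4 -49.5] z 0.1699 0.97 327
amber_bottle [(0.74, array([ 0.5875, -0.0037,  0.1268]))]
white_bottle [(0.83, array([ 0.499 , -0.1106,  0.0605]))]
tape [(0.65, array([ 0.3885, -0.0027,  0.0179]))]
pen [(0.51, array([0.3931, 0.1317, 0.012 ]))]
side knob mill mm [ 48.1 -48.7] z 0.1707 0.64 284
amber_bottle [(0.69, array([0.5281, 0.2188, 0.07  ]))]
white_bottle [(0.89, array([ 0.503 , -0.1208,  0.0538]))]
tape [(0.67, array([ 0.388 , -0.0106,  0.0206]))]
pen [(0.64, array([0.3944, 0.1242, 0.0188]))]
```

View pics/scene6.png

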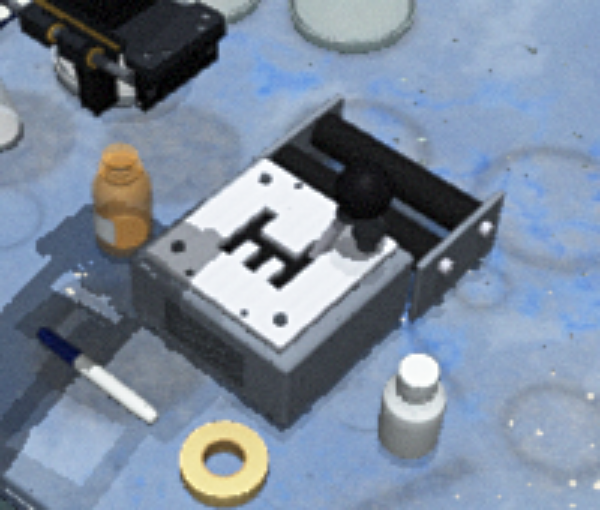

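View pics/side6.png

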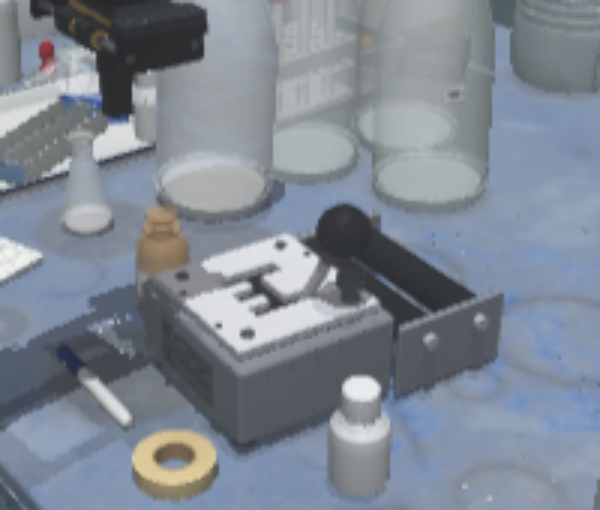

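The scene and side pictures show the knob over the pin's corner slot, at zoomed pixels (362,190) and (343,232). It measures about (+47.5, −49) mm in the mill's frame. The bottles, tape and pen are where they were, and the gripper is well clear.

```bash
python3 -c "
from h import *
st(); hand_in()"
```

```text
t 17.15 mill xy mm [-91.6  98.1] z 0.2815 yaw err -0.03 tilt z [-0. -0. -1.] F [ 0.3 -0.5 -0.4] op 0.01
the job is handed in; nothing more can be done
```

The lever is fully home in the slot marked by the index pin (+x, −y corner), and I handed the job in at about 17 s; no verdict is reported. With the fingers closed, I pushed the knob out of the parking slot (+x), across the channel to its end (−y), then into the marked slot (+x) to the stop. I then backed off clear of everything.

**Knob position:** the last check put it at about x = +47.5 mm, y = −49 mm in the mill's frame, from both cameras. The limits are 41 mm and 42 mm.

**Forces:** the highest reading at the end of a move was about 13 N, at the end of the cross channel. It was 8 N at the final stop.

**Bottles, tape and pen:** they look unmoved. The network measurements agree to within about 5 mm, apart from two readings:
- White bottle: one reading had it 5 mm off in x.
- Amber bottle: one scene-camera reading landed on the index pin instead, a misdetection; the side camera had the bottle in place.

**Disagreement:** the knob's y reads 3 to 5 mm short of the nominal 54 mm. I put this down to slot play and error in my estimate of the mill's pose, and it is still well past the limit.

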